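Raise the ring out of its covered well and hold it up on the cam

ROBOT

A 7-joint arm with a two-finger parallel gripper is mounted at the origin on the work surface. World frame = base frame: x ahead of the robot, y to its left, z up, the work surface at z = 0. Lengths are in mm, angles in rad, forces in N, time in s.
With the tool pointing down it reaches from about 400 to 875 mm from the base axis. Payload 4.4 kg.
Tool frame: the origin (TCP) lies at the very end of the fingers, on their centre line; the grasp point (between the pads) lies 19 mm behind it; z points along the fingers, y is the direction in which the jaws open and shut (so a half turn about z gives the same grasp; the last joint's range is limited). The gripper opens to 85 mm and grips with 20 to 120 N. Pads are 22 mm wide; open, the fingers measure 114 mm over their backs; the gripper's body (76 mm by 85 mm) begins 54 mm behind the grasp point. The pads swing forward as they close: fully open they stand 13 mm farther back than shut.
Start: joints at [1.246, 0.628, 0.038, 1.517, -0.027, 0.996, -0.02], TCP at [166.376, -628.36, 231.313] pointing down, gripper open.
Joint ranges: [-3.06, 3.06], [-0.37, 2.12], [-1.25, 1.32], [0.18, 2.47], [-1.1, 4.24], [0.23, 1.98], [-2.94, 2.94]. Speed limits (rad/s): [2.57, 2.57, 3.14, 3.14, 3.14, 3.14, 3.14].

INTERFACE

Orientations are given as [roll, pitch, yaw] about the fixed x, y, z axes, in that order (R = Rz(yaw) Ry(pitch) Rx(roll)).
In Python, from cell import read_state, get_image, calibration, finish_job gives the robot as it stands. The module is installed in compiled form; this text tells all that it offers.
- The arm moves only by the tool apply_moves, never from a script. Its argument "increments" is a list of rows, each an object of numbers: "tx", "ty", "tz": the shift along the world's x, y, z in m; "rx", "ry", "rz": the turn, a rotation vector about the world's x, y, z in units of 5 degrees (1.0 is 5 degrees); "claw": the finger opening in m, from 0 to 0.0854. In form: [{"tx": .., "ty": .., "tz": .., "rx": .., "ry": .., "rz": .., "claw": ..}, ...]. A call has 1 to 12 rows; each row is the pose to reach, as a shift and turn from the pose commanded when the call began; what a row does not reach only later rows make up. A row lasts 1/10 s, in which the tool goes at most 50 mm and 8.59 degrees, less where a joint would pass 70% of its speed; a pose out of reach is approached as far as the arm can. A call with a gripper value outside its range is refused whole. The fingers move at their own pace and stop on an object; the grip force is fixed at half the most. Time passes only in rows, so rows that repeat a pose let the fingers close. It gives the time, the measured TCP pose, the force and the opening at its end, in the units of the state.
- read_state(): the state, without advancing time (a new reading comes with each control period).
- get_image(name): name is "scene" or "top" or "wrist"; returns the picture (384x512x3 uint8, red, green, blue); there is no depth.
- calibration(name): a dict with "camera_matrix" (3x3 intrinsics, pixels), "origin" and "attitude" of the camera in the world. Camera axes: x right, y up, looking along -z (the intrinsics and any distortion apply to the point x, -y, -z); pixel columns grow to the right and rows downward; lengths in mm; the calibration is good to about 2 mm. A picture is of the moment at which its call begins: read the wrist's pose just before it. calibration takes no time and is no camera call; for the wrist camera it gives the pose at the moment of the call.
- finish_job(): hands the job in, once; it reports no verdict.
The state is a dict: "clock": time; "qpos": joint angles; "qd": joint speeds; "tau": joint torques, N m; "eef_pos": TCP position; "tool_rot": TCP orientation; "force": force on the tool from outside, world axes, zero at the start; "torque": the same for the moment, N m; "width": finger opening in mm.
Only numpy, scipy, OpenCV 4.12 (cv2) and the standard library are available. Lean on these libraries where they do the work, as an engineer would, in place of code of your own. Each camera call takes 0.05 s, during which the arm holds its last target. There are 200 camera calls.

TASK

A ring sits in the covered well of the ring lifter. Slip the thin blade under the overhanging front edge of the cover and lever the cover open until it stands about upright, without touching the cover with the gripper, then lay the blade down flat on the bench. Finally turn the cam lever up to its highest lift point, so that the ring is raised as far as it goes, and finish while still holding the sprung lever there with the gripper; leave the other things on the bench where they are.

Things in the scene. Friction and masses are not known exactly. Their poses are not given: they have to be found in the camera images.
- fixture: the ring lifter, screwed to the bench: a steel base plate 150 x 130 mm with a painted grey open-topped box 112 (x) x 110 (y) x 87 mm high on it. Origin: underside centre; its own x points from its front (robot side, turned by its yaw) to the back, z up. The front wall's top is at 77 mm, so a 10 mm gap, 110 mm wide, is left under the closed cover at the front. The cam lever is on its right (-y) side. The walls are 6 mm thick; the outer front face is at x = -56 mm
- cover (a joint): angle of the aluminium cover (134 x 112 x 5 mm, 0.12 kg) about its hinge along the fixture's y at the back: 0 shut, 1.57 upright, stop at 1.9. It may start slightly ajar. The hinge is stiff: the cover stays where it is left; opening takes about 1.5 N at the lip
- cover_hinge (a point): centre of the cover's hinge line, 62 mm behind the fixture's origin, 87 mm above the bench; the cover's underside passes through it
- cover_lip (a point): middle of the cover's front edge, at its underside, 132 mm from the hinge; shut, it overhangs the front wall by 14 mm
- ring: plain brass ring, 25 mm outer and 19 mm inner diameter, 7 mm high, lying flat over a 12 mm pin on the lift pad at the middle of the well. Origin: centre of its underside, 72 mm above the bench at rest, 90 mm when raised to the full
- lift (a joint): height of the lift pad: 0 down, 0.018 m at the highest lift. Driven only by the cam
- lift_seat (a point): centre of the lift pad's top, on which the ring lies
- cam_lever (a joint): angle of the cam lever about the cam's axis (along the fixture's y): 0 at its rest stop, where the arm points to the fixture's front and 0.2 rad above level; growing as the arm goes up and over to the back; at 1.37 the arm is upright and the lift is highest; past that the pad sinks again; stop at 2.0. A spring pulls it back to rest with about 0.14 N m at rest, growing to 0.31 N m upright (1.7 to 3.6 N at the grip), so it falls back when let go
- lever_grip (a point): point on the lever's round wooden grip, 14 mm diameter, level along the fixture's y, 74 mm long; this point is 42 mm out from its inner end and 32 mm from its free end. The grip is 85 mm from the cam's axis and stands off to the right of the arm, so it can be pinched from above across its length, and it turns in the fingers
- cam_axis (a point): point of the cam's axis at the same sideways position as lever_grip; 34 mm above the bench, 120 mm to the right of the fixture's middle
- blade: thin-bladed bench knife lying flat, 155 mm long, 0.07 kg: a square wooden handle 80 long x 16 wide x 20 mm high behind (-x) its origin, and a flat steel blade 75 long x 16 wide x 2.6 mm thick ahead (+x). Origin: underside of the handle's front end; the blade's mid-plane is 10 mm above the underside. It and the file may be in each other's place
- blade_grip (a point): middle of the handle, 30 mm behind its front end, 10 mm above its underside
- blade_tip (a point): middle of the blade's tip edge, 105 mm ahead of blade_grip
- file: bystander: a square file with a wooden handle, 175 mm long, 22 mm high; its handle is round and its steel a narrow 8 mm square bar
- mallet: bystander: wooden mallet, head 50 x 85 x 50 mm, handle 150 mm
- jar: bystander: glass jar, 56 mm diameter, 60 mm high
- pot: bystander: white ceramic bowl, 80 mm diameter, 45 mm high
- dapping_block: bystander: 55 mm steel block with round hollows
- saw_frame: bystander: jeweller's saw frame lying flat, 240 x 95 mm
- charcoal_block: bystander: black block 90 x 60 x 30 mm
Mind the look-alikes: they are no part of the job. Leave any white look-alike of the blade alone.

How it is judged:
By the outcome, as a careful person would: the job done as asked, in the order asked, and still so for the second after the job is handed in, while the arm keeps its last pose, push and grip.
It also fails if it takes over 66 s, if anything falls off the work surface, if the arm or the gripper's body presses on something with over 40 N, if the wrist force passes 120 N, or if a joint passes its speed limit or range.

## Working session

There is one attempt and no reset: what is moved stays moved. The work goes in short steps, Python scripts to look and compute and a tool call to move; the robot and the scene stay as the last step left them, time stands still between calls to the robot, and variables do not carry over. Pictures are saved under pics/ and viewed, about 8 in all and at most 12, crops included, and the job is handed in when it is done.

Besides the shell and the picture viewer there is one more tool, called after "Request:" as name(argument=value, ...), one argument or row to a line, values as JSON. apply_moves: Moves the arm, as the interface text tells. Its arguments: {"type":"object","properties":{"increments":{"type":"array"}},"required":["increments"]}

```bash
mkdir -p pics; python3 - <<'E'
from cell import *
import cv2
s=read_state();print({k:s[k] for k in('clock','eef_pos','tool_rot','width','force')})
for n in('scene','top'):
    c=calibration(n);print(n,c)
    cv2.imwrite(f'pics/{n}0.png',cv2.resize(get_image(n)[:,:,::-1],(800,600),interpolation=cv2.INTER_CUBIC))
E
```

```text
{'clock': 0.0, 'eef_pos': array([ 166.23538539, -627.7320296 ,  230.39307591]), 'tool_rot': array([-3.13968340e+00,  2.40887561e-06,  2.58833149e-01]), 'width': 85.37188028886105, 'force': array([1.12289751, 0.08359627, 0.70266908])}
scene {'camera_matrix': array([[365.9776752 ,   0.        , 252.81910986],
       [  0.        , 365.9776752 , 193.81607085],
       [  0.        ,   0.        ,   1.        ]]), 'origin': array([1355.86359047, -266.03582639,  977.62942867]), 'attitude': array([0.7796088 , 0.0160752 , 1.22181028])}
top {'camera_matrix': array([[398.60654941,   0.        , 255.45429714],
       [  0.        , 398.60654941, 190.62681927],
       [  0.        ,   0.        ,   1.        ]]), 'origin': array([ 443.25221182,    6.55584265, 1297.97812981]), 'attitude': array([ 0.06488162,  0.00478609, -1.5849982 ])}
```

View pics/scene0.png

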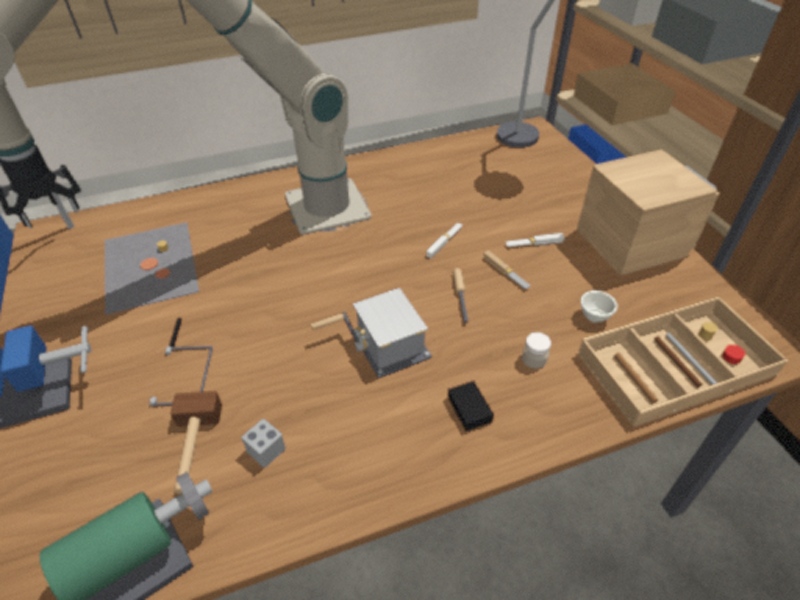

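View pics/top0.png

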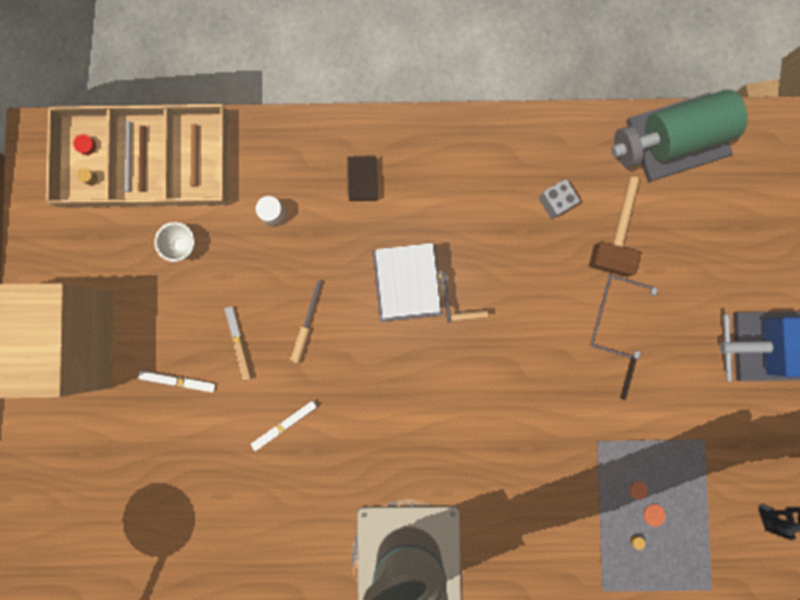

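The scene picture shows the fixture at about (392,330) and the lever grip at (328,322). The top view shows the cover at (408,282), the lever grip at (470,315), and the blade (wide bright steel) at (240,343). The file is at (307,320), with the narrow dark bar, and the two white look-alikes are below. Next I'll enlarge these for corner picking.

```bash
cat > h.py <<'E'
import numpy as np, cv2
from scipy.spatial.transform import Rotation as R
from cell import *
def ray(c,u,v):
    d=np.linalg.inv(c['camera_matrix'])@[u,v,1.]
    return c['origin'],R.from_euler('xyz',c['attitude']).as_matrix()@(d*[1,-1,-1])
def onz(c,u,v,z):
    o,d=ray(c,u,v); return o+d*(z-o[2])/d[2]
def two(c1,p1,c2,p2):
    o1,d1=ray(c1,*p1);o2,d2=ray(c2,*p2)
    t=np.linalg.lstsq(np.c_[d1,-d2],o2-o1,rcond=None)[0]
    a=o1+d1*t[0];b=o2+d2*t[1];return (a+b)/2,np.linalg.norm(a-b)
def proj(c,p):
    q=R.from_euler('xyz',c['attitude']).as_matrix().T@(np.asarray(p,float)-c['origin'])*[1,-1,-1]
    u=c['camera_matrix']@q;return u[:2]/u[2]
def crop(im,x,y,w,h,W,H):
    return cv2.resize(im[y:y+h,x:x+w],(W,H),interpolation=cv2.INTER_CUBIC)
E
python3 - <<'E'
from h import *
t=get_image('top')[:,:,::-1];s=get_image('scene')[:,:,::-1]
cv2.imwrite('t.png',t);cv2.imwrite('s.png',s)
a=crop(t,235,145,80,60,400,300);b=crop(t,135,185,80,60,400,300)
c=crop(s,195,180,80,60,400,300);d=crop(s,275,140,80,60,400,300)
cv2.imwrite('pics/m.png',np.vstack([np.hstack([a,b]),np.hstack([c,d])]))
ct=calibration('top')
# self check on base & blob measures
m=(t.min(2)>150).astype(np.uint8)
for k in cv2.findContours(m,0,2)[0]:
    if cv2.contourArea(k)>20: r=cv2.minAreaRect(k);print(np.round(r[0],1),np.round(r[1],1),round(r[2],1))
E
```

```text
[289.5 376. ] [14.  7.] 90.0
[243.3 340.8] [39.6 79.9] 43.0
[169.4 280.4] [ 5.7 20.2] 54.5
[190.4 265.3] [ 5.2 25.2] 54.5
[126.7 246.4] [19.6  5.6] 10.3
[100.6 241.8] [23.5  5.2] 10.3
[478.5 231.5] [23. 29.] 90.0
[465. 210.] [16.  2.] 90.0
[148.1 205.5] [18.5  4.6] 74.7
[260.3 179.5] [44.8 37.5] 83.9
[110.8 154.2] [24.  24.7] 45.0
[171. 133.] [15.6 15.6] 45.0
[359.  125.3] [16.6 16.5] 59.0
[415.7  88.9] [ 4.7 11.4] 71.6
[80.8 99. ] [ 1.5 44. ] 1.5
[473.9  30.1] [49.4 84.9] 73.5
[235.   32.5] [ 65. 240.] 90.0
```

View pics/m.png

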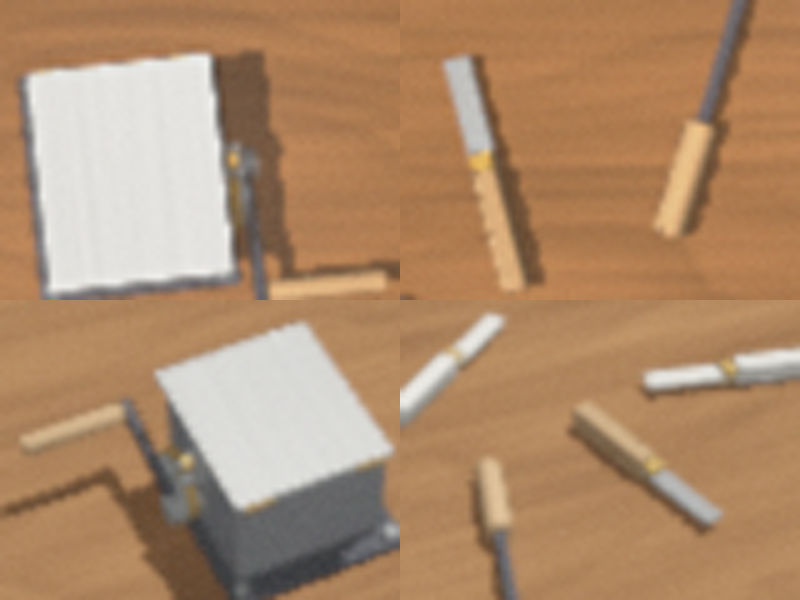

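```bash
python3 - <<'E'
from h import *
t=calibration('top');s=calibration('scene')
T=lambda x,y:(235+x/5-.4,145+y/5-.4); S=lambda x,y:(195+x/5-.4,180+y/5-.4)
T2=lambda x,y:(135+x/5-.4,185+y/5-.4); S2=lambda x,y:(275+x/5-.4,140+y/5-.4)
P={}
for n,a,b in[('FL',(47,293),(304,22)),('FR',(236,275),(156,74)),('BL',(25,75),(393,155)),('BR',(211,55),(240,208)),('gin',(271,291),(122,111)),('gout',(385,280),(24,141))]:
    P[n],e=two(t,T(*a),s,S(*b));print(n,P[n].round(1),'gap',round(e,1))
for n,a,b in[('tip',(57,60),(312,220)),('hend',(113,288),(183,112)),('ferr',(81,163),(252,166))]:
    p,e=two(t,T2(*a),s,S2(*b));print(n,p.round(1),round(e,1),'top z10/20',onz(t,*T2(*a),10).round(1),onz(t,*T2(*a),20).round(1),'scene',onz(s,*S2(*b),10).round(1),onz(s,*S2(*b),20).round(1))
n=np.linalg.norm;print([round(n(P[a]-P[b]),1) for a,b in('FL FR','BL BR','FL BL','FR BR','gin gout')for a,b in[(a,b)]] if 0 else [round(n(P[a]-P[b]),1) for a,b in[('FL','FR'),('BL','BR'),('FL','BL'),('FR','BR'),('gin','gout')]])
for z in(90,92):
  q=[onz(t,*T(*a),z) for a in[(47,293),(236,275),(25,75),(211,55)]];c=sum(q)/4
  d=(q[2]+q[3]-q[0]-q[1])/2;w=(q[0]+q[2]-q[1]-q[3])/2;print(z,c.round(1),n(d).round(1),n(w).round(1),'yaw',np.arctan2(d[1],d[0]).round(3),np.arctan2(-w[0],w[1]).round(3))
st=read_state();print(st['clock'])
E
```

```text
FL [484.   46.1  89.8] gap 0.8
FR [493.8 -67.2  88. ] gap 2.5
BL [618.1  58.4  84.9] gap 0.3
BR [628.7 -53.5  89.5] gap 4.2
gin [484.9 -91.5  51.6] gap 1.7
gout [ 490.6 -162.7   54.1] gap 1.3
tip [512.7 366.4   7.8] 1.2 top z10/20 [512.8 366.3  10. ] [512.2 363.5  20. ] scene [514.5 364.3  10. ] [523.2 357.8  20. ]
hend [365.4 329.7   9.7] 0.2 top z10/20 [365.5 329.7  10. ] [366.1 327.2  20. ] scene [365.7 329.5  10. ] [375.9 323.3  20. ]
ferr [445.8 349.7  12.2] 0.7 top z10/20 [446.  350.6  10. ] [445.9 347.9  20. ] scene [443.7 350.7  10. ] [453.2 344.3  20. ]
[np.float64(113.7), np.float64(112.4), np.float64(134.8), np.float64(135.6), np.float64(71.5)]
90 [555.7  -4.7  90. ] 134.5 114.7 yaw 0.091 0.087
92 [555.6  -4.7  92. ] 134.3 114.5 yaw 0.091 0.087
0.2
```

Measured sizes check out: cover 134 x 113, grip 71.5 long, heights within 2–5 mm. The estimates are:
- **Fixture:** origin ≈ (559,-4), yaw ≈ 0.09.
- **Blade:** grip ≈ (411,340), yaw ≈ 0.25.

I'll start moving and go around the front at a safe height.

Request:
apply_moves(
  increments=[
    {"tx": 0.35,"ty": 0.38,"tz": 0.08},
    {"tx": 0.35,"ty": 0.38,"tz": 0.08},
    {"tx": 0.35,"ty": 0.38,"tz": 0.08},
    {"tx": 0.35,"ty": 0.38,"tz": 0.08},
    {"tx": 0.35,"ty": 0.38,"tz": 0.08},
    {"tx": 0.35,"ty": 0.38,"tz": 0.08},
    {"tx": 0.35,"ty": 0.38,"tz": 0.08},
    {"tx": 0.35,"ty": 0.38,"tz": 0.08},
    {"tx": 0.35,"ty": 0.38,"tz": 0.08},
    {"tx": 0.35,"ty": 0.38,"tz": 0.08},
    {"tx": 0.35,"ty": 0.38,"tz": 0.08},
  ],
)

```text
$.increments[0]: bad value
```

Request:
apply_moves(
  increments=[
    {"tx": 0.0,"ty": 0.3},
    {"tx": 0.0,"ty": 0.3},
    {"tx": 0.0,"ty": 0.3},
    {"tx": 0.0,"ty": 0.3},
    {"tx": 0.0,"ty": 0.3},
    {"tx": 0.0,"ty": 0.3},
    {"tx": -0.085,"ty": 0.57,"tz": -0.11},
    {"tx": -0.085,"ty": 0.57,"tz": -0.11},
    {"tx": -0.085,"ty": 0.57,"tz": -0.11},
    {"tx": -0.085,"ty": 0.57,"tz": -0.11},
    {"tx": -0.085,"ty": 0.57,"tz": -0.11},
    {"tx": -0.085,"ty": 0.57,"tz": -0.11},
  ],
)

```text
$.increments[0]: bad value
```

```bash
python3 - <<'E'
from h import *
s=read_state();print({k:s[k] for k in('clock','qpos','eef_pos','tool_rot')})
E
```

```text
{'clock': 0.2, 'qpos': array([ 1.24617512,  0.62903132,  0.03846438,  1.5179518 , -0.02697636,
        0.99632608, -0.02001502]), 'eef_pos': array([ 166.28836988, -627.98728025,  230.72665432]), 'tool_rot': array([-3.14039451e+00,  2.35799947e-05,  2.58810349e-01])}
```

Request:
apply_moves(
  increments=[
    {"tx": 0.35,"ty": 0.38,"tz": 0.08,"rx": 0,"ry": 0,"rz": 0,"claw": 0.085},
    {"tx": 0.35,"ty": 0.38,"tz": 0.08,"rx": 0,"ry": 0,"rz": 0,"claw": 0.085},
    {"tx": 0.35,"ty": 0.38,"tz": 0.08,"rx": 0,"ry": 0,"rz": 0,"claw": 0.085},
    {"tx": 0.35,"ty": 0.38,"tz": 0.08,"rx": 0,"ry": 0,"rz": 0,"claw": 0.085},
    {"tx": 0.35,"ty": 0.38,"tz": 0.08,"rx": 0,"ry": 0,"rz": 0,"claw": 0.085},
    {"tx": 0.35,"ty": 0.38,"tz": 0.08,"rx": 0,"ry": 0,"rz": 0,"claw": 0.085},
    {"tx": 0.35,"ty": 0.38,"tz": 0.08,"rx": 0,"ry": 0,"rz": 0,"claw": 0.085},
    {"tx": 0.35,"ty": 0.38,"tz": 0.08,"rx": 0,"ry": 0,"rz": 0,"claw": 0.085},
    {"tx": 0.35,"ty": 0.38,"tz": 0.08,"rx": 0,"ry": 0,"rz": 0,"claw": 0.085},
    {"tx": 0.35,"ty": 0.38,"tz": 0.08,"rx": 0,"ry": 0,"rz": 0,"claw": 0.085},
    {"tx": 0.35,"ty": 0.38,"tz": 0.08,"rx": 0,"ry": 0,"rz": 0,"claw": 0.085},
  ],
)

```text
clock: 1.3
eef_pos: [520.1, -243.0, 311.9]
tool_rot: [-3.14, -0.003, 0.266]
force: [0.7, -0.4, 0.4]
width: 84.9
```

Request:
apply_moves(
  increments=[
    {"tx": -0.09,"ty": 0.58,"tz": -0.11,"rx": 0,"ry": 0,"rz": 0,"claw": 0.085},
    {"tx": -0.09,"ty": 0.58,"tz": -0.11,"rx": 0,"ry": 0,"rz": 0,"claw": 0.085},
    {"tx": -0.09,"ty": 0.58,"tz": -0.11,"rx": 0,"ry": 0,"rz": 0,"claw": 0.085},
    {"tx": -0.09,"ty": 0.58,"tz": -0.11,"rx": 0,"ry": 0,"rz": 0,"claw": 0.085},
    {"tx": -0.09,"ty": 0.58,"tz": -0.11,"rx": 0,"ry": 0,"rz": 0,"claw": 0.085},
    {"tx": -0.09,"ty": 0.58,"tz": -0.11,"rx": 0,"ry": 0,"rz": 0,"claw": 0.085},
    {"tx": -0.09,"ty": 0.58,"tz": -0.11,"rx": 0,"ry": 0,"rz": 0,"claw": 0.085},
    {"tx": -0.09,"ty": 0.58,"tz": -0.11,"rx": 0,"ry": 0,"rz": 0,"claw": 0.085},
    {"tx": -0.09,"ty": 0.58,"tz": -0.11,"rx": 0,"ry": 0,"rz": 0,"claw": 0.085},
    {"tx": -0.09,"ty": 0.58,"tz": -0.11,"rx": 0,"ry": 0,"rz": 0,"claw": 0.085},
    {"tx": -0.09,"ty": 0.58,"tz": -0.11,"rx": 0,"ry": 0,"rz": 0,"claw": 0.085},
    {"tx": -0.09,"ty": 0.58,"tz": -0.11,"rx": 0,"ry": 0,"rz": 0,"claw": 0.085},
  ],
)

```text
clock: 2.5
eef_pos: [425.6, 333.8, 200.9]
tool_rot: [-3.142, -0.0, 0.259]
force: [0.6, 0.6, 0.5]
width: 85.0
```

```bash
python3 - <<'E'
from h import *
s=read_state();print({k:s[k] for k in('clock','qpos','eef_pos','tool_rot')})
c=calibration('wrist');print(c)
im=get_image('wrist')[:,:,::-1];cv2.imwrite('w.png',im)
cv2.imwrite('pics/w1.png',cv2.resize(im,(800,600)))
for p in[(513,366,10),(411,340,20),(366,328,20)]:print(proj(c,p)*800/512)
E
```

```text
{'clock': 2.5, 'qpos': array([-0.63502246,  0.51209444, -0.12070139,  1.8550492 ,  0.08402008,
        0.77920002, -2.11168524]), 'eef_pos': array([425.63251042, 333.81037541, 200.88269258]), 'tool_rot': array([-3.14150797e+00, -1.00946482e-04,  2.59314130e-01])}
{'camera_matrix': array([[340.980484  ,   0.        , 260.91172228],
       [  0.        , 340.980484  , 191.17464549],
       [  0.        ,   0.        ,   1.        ]]), 'origin': array([500.94283366, 353.64478246, 343.77202511]), 'attitude': array([-3.09268679e-01, -8.45805146e-04, -1.31211108e+00])}
[392.13394415 102.03402493]
[391.66981604 279.05748218]
[392.45368667 347.36363225]
```

View pics/w1.png

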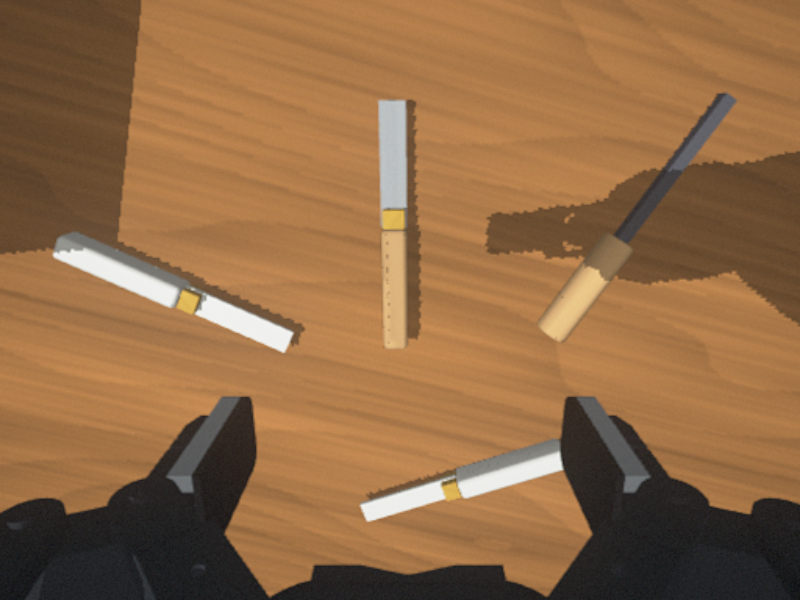

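The wrist picture confirms the blade: flat steel, square handle, tip (393,100), handle end (395,348). These are within 2 mm of the predicted points. Going down to grasp it.

Request:
apply_moves(
  increments=[
    {"tx": -0.014,"ty": 0.0045,"tz": -0.05,"rx": 0,"ry": 0,"rz": 0,"claw": 0.05},
    {"tx": -0.014,"ty": 0.0045,"tz": -0.1,"rx": 0,"ry": 0,"rz": 0,"claw": 0.05},
    {"tx": -0.014,"ty": 0.0045,"tz": -0.15,"rx": 0,"ry": 0,"rz": 0,"claw": 0.05},
    {"tx": -0.014,"ty": 0.0045,"tz": -0.18,"rx": 0,"ry": 0,"rz": 0,"claw": 0.05},
    {"tx": -0.014,"ty": 0.0045,"tz": -0.197,"rx": 0,"ry": 0,"rz": 0,"claw": 0.05},
    {"tx": -0.014,"ty": 0.0045,"tz": -0.197,"rx": 0,"ry": 0,"rz": 0,"claw": 0.05},
    {"tx": -0.014,"ty": 0.0045,"tz": -0.197,"rx": 0,"ry": 0,"rz": 0,"claw": 0.005},
    {"tx": -0.014,"ty": 0.0045,"tz": -0.197,"rx": 0,"ry": 0,"rz": 0,"claw": 0.005},
    {"tx": -0.014,"ty": 0.0045,"tz": -0.197,"rx": 0,"ry": 0,"rz": 0,"claw": 0.005},
    {"tx": -0.014,"ty": 0.0045,"tz": -0.197,"rx": 0,"ry": 0,"rz": 0,"claw": 0.005},
    {"tx": -0.014,"ty": 0.0045,"tz": -0.197,"rx": 0,"ry": 0,"rz": 0,"claw": 0.005},
    {"tx": -0.014,"ty": 0.0045,"tz": -0.197,"rx": 0,"ry": 0,"rz": 0,"claw": 0.005},
  ],
)

```text
clock: 3.75
eef_pos: [413.3, 336.9, 5.9]
tool_rot: [-3.14, -0.003, 0.259]
force: [-0.5, -0.4, 7.5]
width: 14.7
```

Request:
apply_moves(
  increments=[
    {"tx": 0.0,"ty": 0.0,"tz": 0.05,"rx": 0,"ry": 0,"rz": 0,"claw": 0.005},
    {"tx": 0.0,"ty": 0.0,"tz": 0.1,"rx": 0,"ry": 0,"rz": 0,"claw": 0.005},
    {"tx": 0.0,"ty": 0.0,"tz": 0.15,"rx": 0,"ry": 0,"rz": 0,"claw": 0.005},
    {"tx": 0.0,"ty": -0.03,"tz": 0.17,"rx": 0,"ry": 0,"rz": -1.5,"claw": 0.005},
    {"tx": 0.0,"ty": -0.06,"tz": 0.17,"rx": 0,"ry": 0,"rz": -3,"claw": 0.005},
    {"tx": 0.0,"ty": -0.1,"tz": 0.17,"rx": 0,"ry": 0,"rz": -4.5,"claw": 0.005},
    {"tx": 0.0,"ty": -0.14,"tz": 0.17,"rx": 0,"ry": 0,"rz": -6,"claw": 0.005},
    {"tx": 0.0,"ty": -0.18,"tz": 0.17,"rx": 0,"ry": 0,"rz": -7.5,"claw": 0.005},
    {"tx": 0.0,"ty": -0.22,"tz": 0.17,"rx": 0,"ry": 0,"rz": -9,"claw": 0.005},
    {"tx": 0.0,"ty": -0.22,"tz": 0.17,"rx": 0,"ry": 0,"rz": -10.5,"claw": 0.005},
    {"tx": 0.0,"ty": -0.22,"tz": 0.17,"rx": 0,"ry": 0,"rz": -11,"claw": 0.005},
    {"tx": 0.0,"ty": -0.22,"tz": 0.17,"rx": 0,"ry": 0,"rz": -11,"claw": 0.005},
  ],
)

```text
clock: 4.95
eef_pos: [412.5, 115.9, 174.9]
tool_rot: [-3.141, -0.001, -0.702]
force: [0.4, 0.3, -0.8]
width: 14.4
```

```bash
python3 - <<'E'
from h import *
s=read_state();print({k:s[k] for k in('clock','qpos','eef_pos','tool_rot','force','width')})
c=calibration('wrist')
im=get_image('wrist')[:,:,::-1];cv2.imwrite('w.png',im)
cv2.imwrite('pics/w2.png',cv2.resize(im,(800,600)))
p=s['eef_pos'];y=s['tool_rot'][2]
for L,h in((105,7),(30,7)):print(proj(c,p+[L*np.cos(y),L*np.sin(y),h])*800/512)
E
```

```text
{'clock': 4.95, 'qpos': array([-0.44335409,  0.41589393,  0.14117376,  2.17171969, -0.10745189,
        0.55900173, -2.49571052]), 'eef_pos': array([412.49410046, 115.8754531 , 174.94969028]), 'tool_rot': array([-3.14050963e+00, -6.35227527e-04, -7.01962856e-01]), 'force': array([ 0.36823494,  0.30721522, -0.7818559 ]), 'width': 14.374838114838237}
[406.35121853   4.72743728]
[406.73836054 315.42321793]
```

View pics/w2.png

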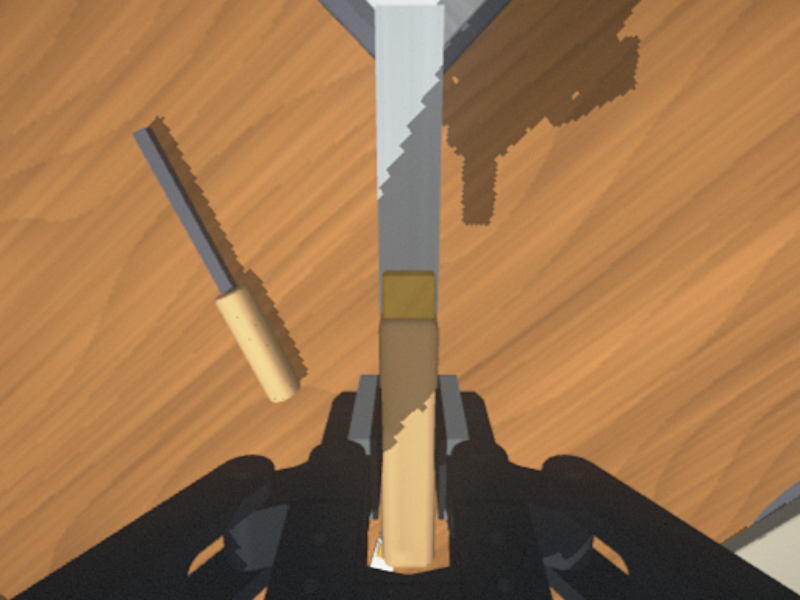

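The blade is held centrally, with its tip at (409,5) against a predicted (406,5). I'll come in yawed from the front left, because straight on would be inside the arm's minimum reach. Descend beside the cover first, then slide under the overhang.

Request:
apply_moves(
  increments=[
    {"tx": -0.014,"ty": 0.022,"tz": 0,"rx": 0,"ry": 0,"rz": 0,"claw": 0.005},
    {"tx": -0.014,"ty": 0.022,"tz": -0.04,"rx": 0,"ry": 0,"rz": 0,"claw": 0.005},
    {"tx": -0.014,"ty": 0.022,"tz": -0.08,"rx": 0,"ry": 0,"rz": 0,"claw": 0.005},
    {"tx": -0.014,"ty": 0.022,"tz": -0.0985,"rx": 0,"ry": 0,"rz": 0,"claw": 0.005},
    {"tx": -0.014,"ty": 0.022,"tz": -0.0985,"rx": 0,"ry": 0,"rz": 0,"claw": 0.005},
    {"tx": -0.014,"ty": 0.022,"tz": -0.0985,"rx": 0,"ry": 0,"rz": 0,"claw": 0.005},
  ],
)

```text
clock: 5.6
eef_pos: [398.5, 138.4, 76.1]
tool_rot: [-3.142, 0.0, -0.7]
force: [1.3, -0.3, -1.0]
width: 14.5
```

```bash
python3 - <<'E'
from h import *
s=read_state();print({k:s[k] for k in('clock','qpos','eef_pos','tool_rot','force','width')})
im=get_image('scene')[:,:,::-1];im2=get_image('top')[:,:,::-1];w=get_image('wrist')[:,:,::-1]
cv2.imwrite('pics/m2.png',np.vstack([np.hstack([crop(im,205,160,80,60,400,300),crop(im2,205,145,80,60,400,300)]),np.hstack([cv2.resize(w,(400,300)),crop(im,240,175,40,30,400,300)])]))
p=s['eef_pos'];y=s['tool_rot'][2]
for h in(4,7):
  q=p+[105*np.cos(y),105*np.sin(y),h];print((proj(calibration('scene'),q)-[205,160])*5,(proj(calibration('top'),q)-[205,145])*5)
E
```

```text
{'clock': 5.6, 'qpos': array([-0.45207695,  0.61195598,  0.0739467 ,  2.26638257, -0.16176974,
        0.26794636, -2.50639907]), 'eef_pos': array([398.48033295, 138.37142101,  76.11986405]), 'tool_rot': array([-3.14156181e+00,  2.10480920e-04, -7.00184707e-01]), 'force': array([ 1.26733289, -0.29893953, -1.0240682 ]), 'width': 14.521070082990484}
[282.72780697 116.39277879] [155.99981042 300.86812316]
[282.73153813 113.329264  ] [155.73901875 300.72825582]
```

View pics/m2.png

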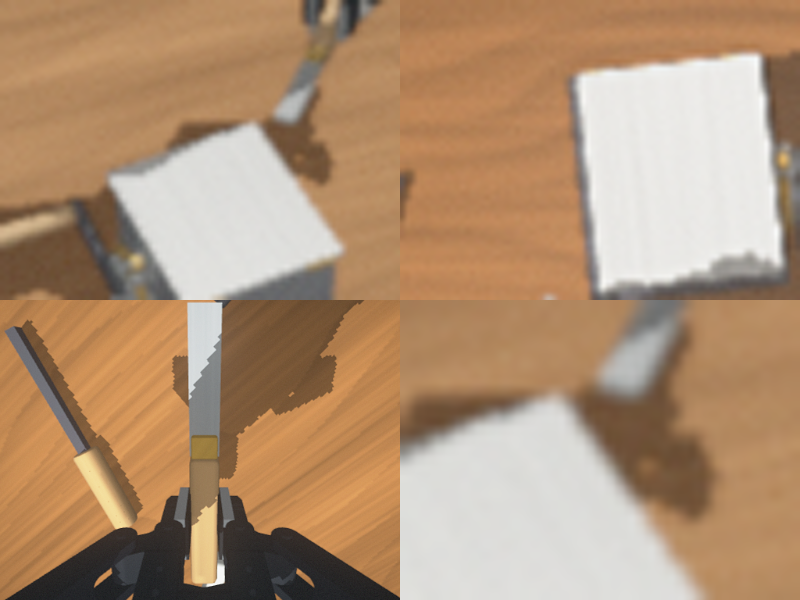

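Request:
apply_moves(
  increments=[
    {"tx": 0.003,"ty": -0.015,"tz": 0.001,"rx": 0,"ry": 0,"rz": 0,"claw": 0.005},
    {"tx": 0.007,"ty": -0.03,"tz": 0.001,"rx": 0,"ry": 0,"rz": 0,"claw": 0.005},
    {"tx": 0.0135,"ty": -0.045,"tz": 0.001,"rx": 0,"ry": 0,"rz": 0,"claw": 0.005},
    {"tx": 0.0135,"ty": -0.045,"tz": 0.001,"rx": 0,"ry": 0,"rz": 0,"claw": 0.005},
  ],
)

```text
clock: 6.15
eef_pos: [413.5, 91.5, 78.0]
tool_rot: [-3.14, -0.003, -0.705]
force: [0.1, -0.0, -0.8]
width: 14.4
```

Clear so far (no contact force). Now sliding in over the front wall.

Request:
apply_moves(
  increments=[
    {"tx": 0.006,"ty": -0.008,"tz": 0,"rx": 0,"ry": 0,"rz": 0,"claw": 0.005},
    {"tx": 0.012,"ty": -0.017,"tz": 0,"rx": 0,"ry": 0,"rz": 0,"claw": 0.005},
    {"tx": 0.018,"ty": -0.026,"tz": 0,"rx": 0,"ry": 0,"rz": 0,"claw": 0.005},
    {"tx": 0.018,"ty": -0.026,"tz": 0,"rx": 0,"ry": 0,"rz": 0,"claw": 0.005},
  ],
)

```text
clock: 6.55
eef_pos: [431.2, 65.8, 76.9]
tool_rot: [-3.141, -0.002, -0.704]
force: [-0.1, -0.4, -0.9]
width: 14.6
```

```bash
python3 - <<'E'
from h import *
s=read_state();print({k:s[k] for k in('clock','qpos','eef_pos','tool_rot','force','torque','width')})
im=get_image('scene')[:,:,::-1];w=get_image('wrist')[:,:,::-1]
cv2.imwrite('pics/m3.png',np.hstack([crop(im,205,160,60,60,400,400),cv2.resize(w,(400,300))[:,:].repeat(1,0) if 0 else cv2.copyMakeBorder(cv2.resize(w,(400,300)),0,100,0,0,0)]))
E
```

```text
{'clock': 6.55, 'qpos': array([-0.25459304,  0.61815147,  0.05512897,  2.22994299, -0.10744454,
        0.29438826, -2.38115357]), 'eef_pos': array([431.24184665,  65.75326037,  76.93293888]), 'tool_rot': array([-3.14096128e+00, -1.52054201e-03, -7.03517821e-01]), 'force': array([-0.13675748, -0.41892645, -0.85190343]), 'torque': array([ 0.0323017 , -0.00114461,  0.05553088]), 'width': 14.643007269389532}
```

View pics/m3.png

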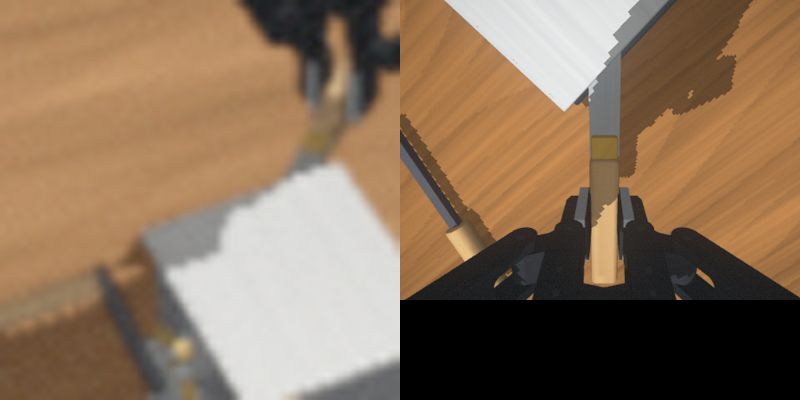

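The blade is under the lip with no contact force, and the gripper is well clear. I'll lever along the hinge arc (r ≈ 105 mm), the first half to 50°.

Request:
apply_moves(
  increments=[
    {"tx": 0,"ty": 0,"tz": 0.01,"rx": 0,"ry": 0,"rz": 0,"claw": 0.005},
    {"tx": 0.0016,"ty": 0,"tz": 0.021,"rx": 0,"ry": 0,"rz": 0,"claw": 0.005},
    {"tx": 0.0035,"ty": 0,"tz": 0.03,"rx": 0,"ry": 0,"rz": 0,"claw": 0.005},
    {"tx": 0.006,"ty": 0.0005,"tz": 0.039,"rx": 0,"ry": 0,"rz": 0,"claw": 0.005},
    {"tx": 0.01,"ty": 0.001,"tz": 0.0475,"rx": 0,"ry": 0,"rz": 0,"claw": 0.005},
    {"tx": 0.014,"ty": 0.001,"tz": 0.0555,"rx": 0,"ry": 0,"rz": 0,"claw": 0.005},
    {"tx": 0.019,"ty": 0.0015,"tz": 0.0635,"rx": 0,"ry": 0,"rz": 0,"claw": 0.005},
    {"tx": 0.0245,"ty": 0.002,"tz": 0.0705,"rx": 0,"ry": 0,"rz": 0,"claw": 0.005},
    {"tx": 0.031,"ty": 0.003,"tz": 0.0775,"rx": 0,"ry": 0,"rz": 0,"claw": 0.005},
    {"tx": 0.0375,"ty": 0.0035,"tz": 0.0835,"rx": 0,"ry": 0,"rz": 0,"claw": 0.005},
    {"tx": 0.0375,"ty": 0.0035,"tz": 0.0835,"rx": 0,"ry": 0,"rz": 0,"claw": 0.005},
  ],
)

```text
clock: 7.75
eef_pos: [469.8, 70.8, 161.3]
tool_rot: [-3.139, -0.003, -0.701]
force: [-0.8, 0.1, -0.3]
width: 14.4
```

```bash
python3 - <<'E'
from h import *
s=read_state();print({k:s[k] for k in('clock','eef_pos','tool_rot','force','torque','width')})
im=get_image('scene')[:,:,::-1];w=get_image('wrist')[:,:,::-1]
cv2.imwrite('pics/m4.png',np.hstack([crop(im,195,140,80,60,400,300),cv2.resize(w,(400,300))]))
E
```

```text
{'clock': 7.75, 'eef_pos': array([469.80448846,  70.79712261, 161.27260716]), 'tool_rot': array([-3.13868296e+00, -2.82926636e-03, -7.01229773e-01]), 'force': array([-0.8191182 ,  0.05895145, -0.29371971]), 'torque': array([0.02857469, 0.01028125, 0.04347801]), 'width': 14.370452513456957}
```

View pics/m4.png

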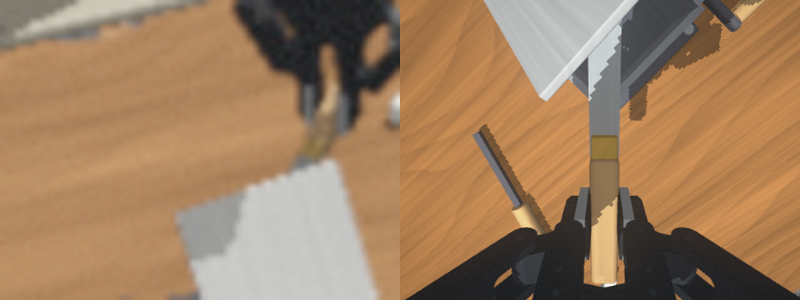

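The cover is about half open and riding on the blade tip. Continuing to upright.

Request:
apply_moves(
  increments=[
    {"tx": 0.007,"ty": 0.0005,"tz": 0.0055,"rx": 0,"ry": 0,"rz": 0,"claw": 0.005},
    {"tx": 0.015,"ty": 0.0015,"tz": 0.0105,"rx": 0,"ry": 0,"rz": 0,"claw": 0.005},
    {"tx": 0.023,"ty": 0.002,"tz": 0.0145,"rx": 0,"ry": 0,"rz": 0,"claw": 0.005},
    {"tx": 0.0315,"ty": 0.003,"tz": 0.018,"rx": 0,"ry": 0,"rz": 0,"claw": 0.005},
    {"tx": 0.04,"ty": 0.0035,"tz": 0.021,"rx": 0,"ry": 0,"rz": 0,"claw": 0.005},
    {"tx": 0.049,"ty": 0.0045,"tz": 0.023,"rx": 0,"ry": 0,"rz": 0,"claw": 0.005},
    {"tx": 0.058,"ty": 0.005,"tz": 0.0245,"rx": 0,"ry": 0,"rz": 0,"claw": 0.005},
    {"tx": 0.067,"ty": 0.006,"tz": 0.0245,"rx": 0,"ry": 0,"rz": 0,"claw": 0.005},
    {"tx": 0.069,"ty": 0.006,"tz": 0.0245,"rx": 0,"ry": 0,"rz": 0,"claw": 0.005},
    {"tx": 0.069,"ty": 0.006,"tz": 0.0245,"rx": 0,"ry": 0,"rz": 0,"claw": 0.005},
  ],
)

```text
clock: 8.85
eef_pos: [537.1, 76.5, 184.7]
tool_rot: [-3.141, -0.001, -0.701]
force: [-1.1, -0.2, -1.3]
width: 14.5
```

```bash
python3 - <<'E'
from h import *
s=read_state();print({k:s[k] for k in('clock','eef_pos','tool_rot','force','torque','width')})
im=get_image('scene')[:,:,::-1];t=get_image('top')[:,:,::-1]
cv2.imwrite('s5.png',im);cv2.imwrite('t5.png',t)
cv2.imwrite('pics/m5.png',np.hstack([crop(im,195,130,80,80,400,400),crop(t,215,115,80,80,400,400)]))
E
```

```text
{'clock': 8.85, 'eef_pos': array([537.05396664,  76.52830059, 184.66673277]), 'tool_rot': array([-3.14128205e+00, -7.26155802e-04, -7.01121297e-01]), 'force': array([-1.05965343, -0.23322429, -1.27780871]), 'torque': array([-0.03714388,  0.01345743, -0.03020275]), 'width': 14.521612191868973}
```

View pics/m5.png

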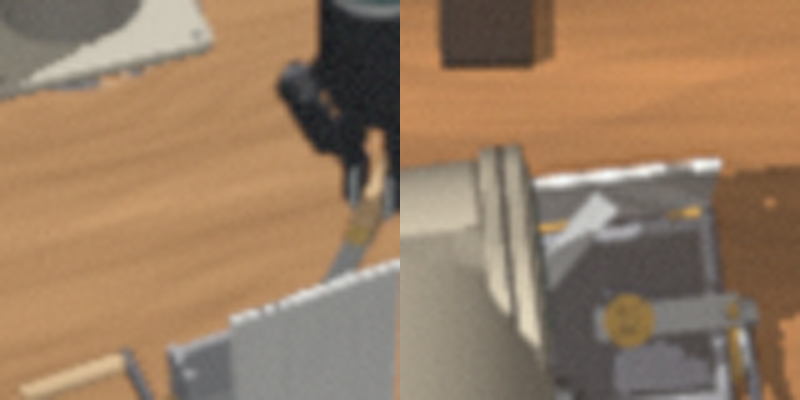

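```bash
python3 - <<'E'
from h import *
t=calibration('top');s=calibration('scene')
p,e=two(t,(215+319/5-.4,115+161/5-.4),s,(195+233/5-.4,130+317/5-.4));print(p,e)
ex=np.array([np.cos(.089),np.sin(.089)]);print('xf',(p[:2]-[559,-4.4])@ex,'yf',(p[:2]-[559,-4.4])@[-ex[1],ex[0]])
E
```

```text
[632.49943302 -52.77248299 220.16426401] 1.6900849574091577
xf 68.90906089021571 yf -54.71384735103478
```

Triangulated lip corner: z 220 (expected 219), x_f 69 (expected 62–67). So the cover is upright to within a few hundredths of a rad. Retreating along the blade and carrying it back to its free spot.

Request:
apply_moves(
  increments=[
    {"tx": -0.03,"ty": 0.025,"tz": 0,"rx": 0,"ry": 0,"rz": 0,"claw": 0.005},
    {"tx": -0.06,"ty": 0.05,"tz": 0,"rx": 0,"ry": 0,"rz": 0,"claw": 0.005},
    {"tx": -0.09,"ty": 0.08,"tz": 0,"rx": 0,"ry": 0,"rz": 0,"claw": 0.005},
    {"tx": -0.1,"ty": 0.12,"tz": 0,"rx": 0,"ry": 0,"rz": 1.5,"claw": 0.005},
    {"tx": -0.11,"ty": 0.16,"tz": 0,"rx": 0,"ry": 0,"rz": 3,"claw": 0.005},
    {"tx": -0.12,"ty": 0.2,"tz": 0,"rx": 0,"ry": 0,"rz": 4.5,"claw": 0.005},
    {"tx": -0.125,"ty": 0.23,"tz": 0,"rx": 0,"ry": 0,"rz": 6,"claw": 0.005},
    {"tx": -0.125,"ty": 0.261,"tz": 0,"rx": 0,"ry": 0,"rz": 7.5,"claw": 0.005},
    {"tx": -0.125,"ty": 0.261,"tz": 0,"rx": 0,"ry": 0,"rz": 9,"claw": 0.005},
    {"tx": -0.125,"ty": 0.261,"tz": -0.04,"rx": 0,"ry": 0,"rz": 10.5,"claw": 0.005},
    {"tx": -0.125,"ty": 0.261,"tz": -0.08,"rx": 0,"ry": 0,"rz": 11,"claw": 0.005},
    {"tx": -0.125,"ty": 0.261,"tz": -0.08,"rx": 0,"ry": 0,"rz": 11,"claw": 0.005},
  ],
)

```text
clock: 10.15
eef_pos: [408.5, 334.8, 100.8]
tool_rot: [3.137, 0.009, 0.259]
force: [0.1, -1.4, 0.4]
width: 14.4
```

Request:
apply_moves(
  increments=[
    {"tx": 0,"ty": 0,"tz": -0.03,"rx": 0,"ry": 0,"rz": 0,"claw": 0.005},
    {"tx": 0,"ty": 0,"tz": -0.06,"rx": 0,"ry": 0,"rz": 0,"claw": 0.005},
    {"tx": 0,"ty": 0,"tz": -0.08,"rx": 0,"ry": 0,"rz": 0,"claw": 0.005},
    {"tx": 0,"ty": 0,"tz": -0.092,"rx": 0,"ry": 0,"rz": 0,"claw": 0.005},
    {"tx": 0,"ty": 0,"tz": -0.092,"rx": 0,"ry": 0,"rz": 0,"claw": 0.005},
    {"tx": 0,"ty": 0,"tz": -0.092,"rx": 0,"ry": 0,"rz": 0,"claw": 0.005},
  ],
)

```text
clock: 10.75
eef_pos: [412.1, 338.2, 14.0]
tool_rot: [-3.141, -0.002, 0.258]
force: [-1.4, 0.8, -0.6]
width: 14.4
```

Request:
apply_moves(
  increments=[
    {"tx": 0,"ty": 0,"tz": -0.004,"rx": 0,"ry": 0,"rz": 0,"claw": 0.005},
    {"tx": 0,"ty": 0,"tz": -0.007,"rx": 0,"ry": 0,"rz": 0,"claw": 0.005},
    {"tx": 0,"ty": 0,"tz": -0.007,"rx": 0,"ry": 0,"rz": 0,"claw": 0.005},
  ],
)

```text
clock: 11.05
eef_pos: [411.6, 337.8, 6.0]
tool_rot: [-3.141, -0.001, 0.259]
force: [-0.2, -0.1, -1.1]
width: 14.1
```

Request:
apply_moves(
  increments=[
    {"tx": 0,"ty": 0,"tz": -0.001,"rx": 0,"ry": 0,"rz": 0,"claw": 0.005},
    {"tx": 0,"ty": 0,"tz": -0.002,"rx": 0,"ry": 0,"rz": 0,"claw": 0.005},
    {"tx": 0,"ty": 0,"tz": -0.002,"rx": 0,"ry": 0,"rz": 0,"claw": 0.005},
  ],
)

```text
clock: 11.35
eef_pos: [411.6, 337.8, 5.9]
tool_rot: [-3.141, -0.001, 0.259]
force: [-3.1, -1.6, 19.7]
width: 14.2
```

Contact with the bench at z 5.9, the same height as when it was picked up. Release and lift.

Request:
apply_moves(
  increments=[
    {"tx": 0,"ty": 0,"tz": 0.0015,"rx": 0,"ry": 0,"rz": 0,"claw": 0.005},
    {"tx": 0,"ty": 0,"tz": 0.0015,"rx": 0,"ry": 0,"rz": 0,"claw": 0.05},
    {"tx": 0,"ty": 0,"tz": 0.0015,"rx": 0,"ry": 0,"rz": 0,"claw": 0.05},
    {"tx": 0,"ty": 0,"tz": 0.0015,"rx": 0,"ry": 0,"rz": 0,"claw": 0.05},
    {"tx": 0,"ty": 0,"tz": 0.0015,"rx": 0,"ry": 0,"rz": 0,"claw": 0.05},
    {"tx": 0,"ty": 0,"tz": 0.0015,"rx": 0,"ry": 0,"rz": 0,"claw": 0.05},
    {"tx": 0,"ty": 0,"tz": 0.04,"rx": 0,"ry": 0,"rz": 0,"claw": 0.05},
    {"tx": 0,"ty": 0,"tz": 0.09,"rx": 0,"ry": 0,"rz": 0,"claw": 0.05},
    {"tx": 0,"ty": 0,"tz": 0.14,"rx": 0,"ry": 0,"rz": 0,"claw": 0.05},
    {"tx": 0,"ty": 0,"tz": 0.19,"rx": 0,"ry": 0,"rz": 0,"claw": 0.05},
    {"tx": 0,"ty": 0,"tz": 0.22,"rx": 0,"ry": 0,"rz": 0,"claw": 0.05},
    {"tx": 0,"ty": 0,"tz": 0.22,"rx": 0,"ry": 0,"rz": 0,"claw": 0.05},
  ],
)

```text
clock: 12.55
eef_pos: [413.6, 339.7, 228.5]
tool_rot: [-3.137, -0.009, 0.258]
force: [-0.2, -0.6, -0.3]
width: 49.9
```

```bash
python3 - <<'E'
from h import *
s=read_state();print({k:s[k] for k in('clock','qpos','eef_pos','tool_rot','force','width')})
w=get_image('wrist')[:,:,::-1];im=get_image('scene')[:,:,::-1];t=get_image('top')[:,:,::-1]
cv2.imwrite('s6.png',im);cv2.imwrite('t6.png',t);cv2.imwrite('w6.png',w)
cv2.imwrite('pics/m6.png',np.vstack([np.hstack([cv2.resize(w,(400,300)),crop(t,225,145,100,75,400,300)]),np.hstack([crop(im,185,130,100,75,400,300),crop(t,125,165,100,75,400,300)])]))
E
```

```text
{'clock': 12.55, 'qpos': array([-0.6157499 ,  0.46685753, -0.18010319,  1.84688258,  0.11056003,
        0.82777664, -2.16344428]), 'eef_pos': array([413.58046619, 339.65568319, 228.46246423]), 'tool_rot': array([-3.13737865, -0.0086692 ,  0.25844481]), 'force': array([-0.21839402, -0.56944854, -0.25748961]), 'width': 49.85371450110893}
```

View pics/m6.png

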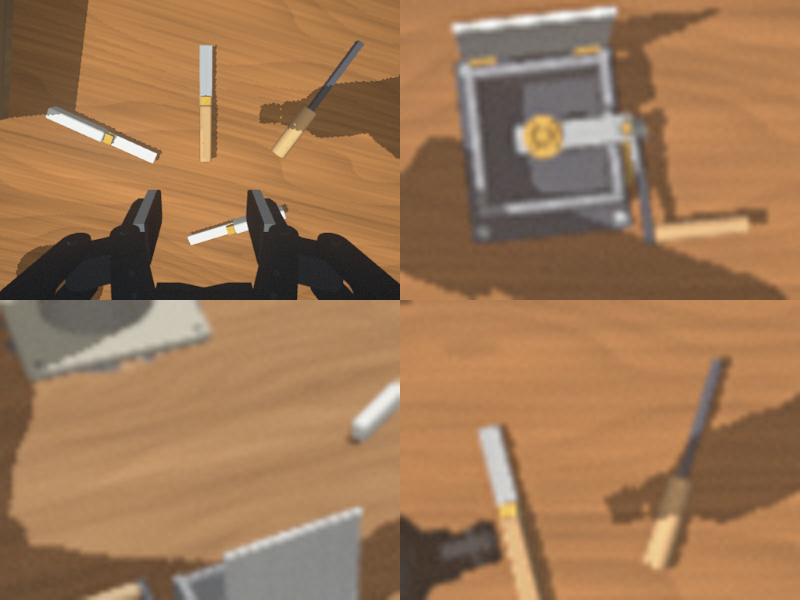

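The picture shows the blade flat on its spot at (205,100 in the wrist tile), the cover upright at (535,20), the ring in the well at (543,137), and the lever at rest. Next I go to the lever, turning the jaws to close across the grip.

Request:
apply_moves(
  increments=[
    {"tx": 0.01,"ty": -0.04,"tz": 0,"rx": 0,"ry": 0,"rz": 1.4,"claw": 0.05},
    {"tx": 0.02,"ty": -0.08,"tz": 0,"rx": 0,"ry": 0,"rz": 2.8,"claw": 0.05},
    {"tx": 0.03,"ty": -0.12,"tz": 0,"rx": 0,"ry": 0,"rz": 4.2,"claw": 0.05},
    {"tx": 0.04,"ty": -0.16,"tz": 0,"rx": 0,"ry": 0,"rz": 5.6,"claw": 0.05},
    {"tx": 0.05,"ty": -0.2,"tz": 0,"rx": 0,"ry": 0,"rz": 7,"claw": 0.05},
    {"tx": 0.06,"ty": -0.24,"tz": 0,"rx": 0,"ry": 0,"rz": 8.4,"claw": 0.05},
    {"tx": 0.07,"ty": -0.28,"tz": 0,"rx": 0,"ry": 0,"rz": 9.8,"claw": 0.05},
    {"tx": 0.0755,"ty": -0.32,"tz": 0,"rx": 0,"ry": 0,"rz": 11.2,"claw": 0.05},
    {"tx": 0.0755,"ty": -0.36,"tz": 0,"rx": 0,"ry": 0,"rz": 12.6,"claw": 0.05},
    {"tx": 0.0755,"ty": -0.4,"tz": 0,"rx": 0,"ry": 0,"rz": 14,"claw": 0.05},
    {"tx": 0.0755,"ty": -0.44,"tz": 0,"rx": 0,"ry": 0,"rz": 15.4,"claw": 0.05},
    {"tx": 0.0755,"ty": -0.4695,"tz": 0,"rx": 0,"ry": 0,"rz": 16,"claw": 0.05},
  ],
)

```text
clock: 13.9
eef_pos: [485.2, -134.6, 221.7]
tool_rot: [-3.138, -0.001, 1.656]
force: [1.0, -0.5, 1.4]
width: 50.0
```

Request:
apply_moves(
  increments=[
    {"tx": 0,"ty": 0,"tz": -0.04,"rx": 0,"ry": 0,"rz": 0,"claw": 0.05},
    {"tx": 0,"ty": 0,"tz": -0.08,"rx": 0,"ry": 0,"rz": 0,"claw": 0.05},
    {"tx": 0,"ty": 0,"tz": -0.08,"rx": 0,"ry": 0,"rz": 0,"claw": 0.05},
    {"tx": 0,"ty": 0,"tz": -0.08,"rx": 0,"ry": 0,"rz": 0,"claw": 0.05},
  ],
)

```text
clock: 14.3
eef_pos: [485.9, -131.1, 142.9]
tool_rot: [-3.138, -0.002, 1.656]
force: [1.4, -0.6, 0.2]
width: 50.2
```

```bash
python3 - <<'E'
from h import *
s=read_state();print({k:s[k] for k in('clock','qpos','eef_pos','tool_rot','force','width')})
w=get_image('wrist')[:,:,::-1];cv2.imwrite('w7.png',w)
cv2.imwrite('pics/w7.png',cv2.resize(w,(800,600)))
c=calibration('wrist')
for p in[(488,-132,51),(484.9,-91.5,51),(490.6,-162.7,51)]:print(proj(c,p)*800/512)
E
```

```text
{'clock': 14.3, 'qpos': array([ 0.51734154,  0.58752789, -0.45477106,  1.99745418,  0.41190208,
        0.65029633, -0.11948298]), 'eef_pos': array([ 485.93805697, -131.11062303,  142.85528889]), 'tool_rot': array([-3.13826503e+00, -1.88923129e-03,  1.65602558e+00]), 'force': array([ 1.4060368 , -0.604737  ,  0.19840276]), 'width': 50.23537669247079}
[409.42677123 304.9198268 ]
[410.27068326 218.06309073]
[409.35531802 365.24522696]
```

View pics/w7.png

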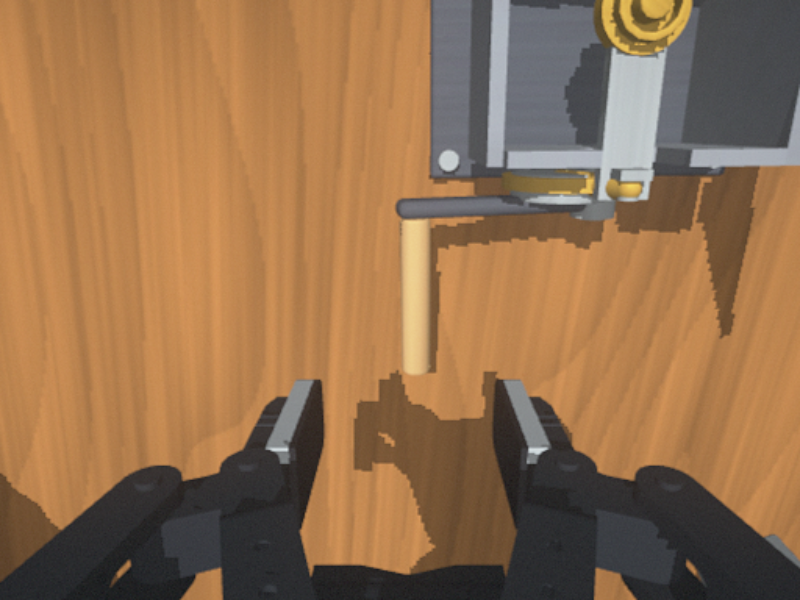

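```bash
python3 - <<'E'
from h import *
import cv2
c=calibration('wrist');t=calibration('top')
for n,f,cc in(('w','w7.png',c),('t','t6.png',t)):
    im=cv2.imread(f);h=cv2.cvtColor(im,cv2.COLOR_BGR2HSV)
    m=cv2.inRange(h,(18,110,110),(32,255,255))
    k,l,st,ce=cv2.connectedComponentsWithStats(m)
    for i in range(1,k):
        if st[i,4]>12: print(n,st[i],ce[i].round(1),'z79',onz(cc,*ce[i],79).round(1))
for p in((416,218),(416,374),(416,296)):print(onz(c,p[0]/1.5625,p[1]/1.5625,52).round(1))
# ring centre by eye in both
print(onz(c,648/1.5625,8/1.5625,79).round(1),onz(t,260.4,178.8,79).round(1))
# box inner walls front/back near edges in wrist at z 77/87
print('front wall in/out z77',onz(c,505/1.5625,100/1.5625,77).round(1),onz(c,490/1.5625,100/1.5625,77).round(1))
E
```

```text
w [ 385    0   58   36 1370] [412.7  15.2] z79 [560.7 -11.8  79. ]
w [324 109  57  15 557] [353.9 117.5] z79 [537.8 -69.2  79. ]
w [388 115  23  11 203] [398.5 120.5] z79 [564.8 -68.7  79. ]
t [ 49 107  11  10  84] [ 53.5 111.7] z79 [777.7 636.4  79. ]
t [256 174   9  11  78] [260.2 178.7] z79 [558.9  -3.9  79. ]
t [150 216   5   4  16] [151.9 217.3] z79 [445.4 328.6  79. ]
t [404 343   9   9  53] [407.9 346.9] z79 [  48.7 -436.9   79. ]
[487.4 -91.1  52. ]
[ 494.2 -166.6   52. ]
[ 490.6 -127.1   52. ]
[560.7  -6.8  79. ] [558.7  -4.4  79. ]
front wall in/out z77 [515.6 -40.8  77. ] [510.  -41.3  77. ]
```

Request:
apply_moves(
  increments=[
    {"tx": 0.002,"ty": -0.001,"tz": -0.04,"rx": 0,"ry": 0,"rz": 0,"claw": 0.05},
    {"tx": 0.002,"ty": -0.001,"tz": -0.08,"rx": 0,"ry": 0,"rz": 0,"claw": 0.05},
    {"tx": 0.002,"ty": -0.001,"tz": -0.1,"rx": 0,"ry": 0,"rz": 0,"claw": 0.05},
    {"tx": 0.002,"ty": -0.001,"tz": -0.1,"rx": 0,"ry": 0,"rz": 0,"claw": 0.05},
    {"tx": 0.002,"ty": -0.001,"tz": -0.1,"rx": 0,"ry": 0,"rz": 0,"claw": 0.05},
  ],
)

```text
clock: 14.85
eef_pos: [490.3, -132.6, 45.3]
tool_rot: [3.139, 0.001, 1.656]
force: [-0.3, 0.4, -0.0]
width: 50.0
```

Request:
apply_moves(
  increments=[
    {"tx": 0,"ty": 0,"tz": -0.012,"rx": 0,"ry": 0,"rz": 0,"claw": 0.05},
    {"tx": 0,"ty": 0,"tz": -0.012,"rx": 0,"ry": 0,"rz": 0,"claw": 0.03},
    {"tx": 0,"ty": 0,"tz": -0.012,"rx": 0,"ry": 0,"rz": 0,"claw": 0.02},
    {"tx": 0,"ty": 0,"tz": -0.012,"rx": 0,"ry": 0,"rz": 0,"claw": 0.018},
    {"tx": 0,"ty": 0,"tz": -0.012,"rx": 0,"ry": 0,"rz": 0,"claw": 0.012},
    {"tx": 0,"ty": 0,"tz": -0.012,"rx": 0,"ry": 0,"rz": 0,"claw": 0.008},
    {"tx": 0,"ty": 0,"tz": -0.012,"rx": 0,"ry": 0,"rz": 0,"claw": 0.005},
    {"tx": 0,"ty": 0,"tz": -0.012,"rx": 0,"ry": 0,"rz": 0,"claw": 0.005},
    {"tx": 0,"ty": 0,"tz": -0.012,"rx": 0,"ry": 0,"rz": 0,"claw": 0.005},
  ],
)

```text
clock: 15.75
eef_pos: [489.2, -133.0, 32.1]
tool_rot: [3.141, 0.0, 1.655]
force: [0.0, -1.2, 4.9]
width: 12.2
```

```bash
python3 - <<'E'
from h import *
s=read_state();print({k:s[k] for k in('clock','eef_pos','tool_rot','force','torque','width')})
E
```

```text
{'clock': 15.75, 'eef_pos': array([ 489.23305231, -132.95843929,   32.12193159]), 'tool_rot': array([3.14083728e+00, 2.73276468e-04, 1.65513178e+00]), 'force': array([ 0.00739793, -1.15349202,  4.92659973]), 'torque': array([-0.07626712, -0.02613826,  0.0687319 ]), 'width': 12.175101298123908}
```

Gripped with zero sideways force, so the grip is at x = 489.2 at rest. That puts the upright pose at TCP ≈ (572, -125.6, 100). Now swinging it along the arc.

Request:
apply_moves(
  increments=[
    {"tx": 0.0034,"ty": 0.0003,"tz": 0.0122,"rx": 0,"ry": 0,"rz": 0,"claw": 0.005},
    {"tx": 0.0097,"ty": 0.0009,"tz": 0.0256,"rx": 0,"ry": 0,"rz": 0,"claw": 0.005},
    {"tx": 0.0181,"ty": 0.0016,"tz": 0.0377,"rx": 0,"ry": 0,"rz": 0,"claw": 0.005},
    {"tx": 0.0286,"ty": 0.0025,"tz": 0.0482,"rx": 0,"ry": 0,"rz": 0,"claw": 0.005},
    {"tx": 0.0345,"ty": 0.003,"tz": 0.0527,"rx": 0,"ry": 0,"rz": 0,"claw": 0.005},
    {"tx": 0.0406,"ty": 0.0036,"tz": 0.0567,"rx": 0,"ry": 0,"rz": 0,"claw": 0.005},
    {"tx": 0.0472,"ty": 0.0042,"tz": 0.0601,"rx": 0,"ry": 0,"rz": 0,"claw": 0.005},
    {"tx": 0.054,"ty": 0.0048,"tz": 0.063,"rx": 0,"ry": 0,"rz": 0,"claw": 0.005},
    {"tx": 0.061,"ty": 0.0054,"tz": 0.0652,"rx": 0,"ry": 0,"rz": 0,"claw": 0.005},
    {"tx": 0.0682,"ty": 0.0061,"tz": 0.0668,"rx": 0,"ry": 0,"rz": 0,"claw": 0.005},
    {"tx": 0.0682,"ty": 0.0061,"tz": 0.0668,"rx": 0,"ry": 0,"rz": 0,"claw": 0.005},
  ],
)

```text
clock: 16.85
eef_pos: [550.2, -127.3, 100.7]
tool_rot: [-3.128, 0.002, 1.655]
force: [-17.4, 0.9, 35.9]
width: 12.2
```

The push is mostly radial (36 N up), so the real arc runs about 3 mm higher than planned. I'll relieve that before going on.

Request:
apply_moves(
  increments=[
    {"tx": -0.002,"ty": 0,"tz": 0.002,"rx": 0,"ry": 0,"rz": 0,"claw": 0.005},
    {"tx": -0.002,"ty": 0,"tz": 0.004,"rx": 0,"ry": 0,"rz": 0,"claw": 0.005},
    {"tx": -0.002,"ty": 0,"tz": 0.004,"rx": 0,"ry": 0,"rz": 0,"claw": 0.005},
  ],
)

```text
clock: 17.15
eef_pos: [549.7, -127.1, 101.1]
tool_rot: [-3.131, -0.0, 1.655]
force: [-7.1, 0.1, 2.2]
width: 11.7
```

Request:
apply_moves(
  increments=[
    {"tx": 0.006,"ty": 0.0005,"tz": 0.001,"rx": 0,"ry": 0,"rz": 0,"claw": 0.005},
    {"tx": 0.012,"ty": 0.001,"tz": 0.0015,"rx": 0,"ry": 0,"rz": 0,"claw": 0.005},
    {"tx": 0.018,"ty": 0.0015,"tz": 0.002,"rx": 0,"ry": 0,"rz": 0,"claw": 0.005},
    {"tx": 0.018,"ty": 0.0015,"tz": 0.002,"rx": 0,"ry": 0,"rz": 0,"claw": 0.005},
    {"tx": 0.018,"ty": 0.0015,"tz": 0.002,"rx": 0,"ry": 0,"rz": 0,"claw": 0.005},
  ],
)

```text
clock: 17.65
eef_pos: [568.9, -125.3, 105.2]
tool_rot: [-3.133, 0.001, 1.655]
force: [-10.1, 1.1, 16.6]
width: 11.9
```

```bash
python3 - <<'E'
from h import *
s=read_state();print({k:s[k] for k in('clock','eef_pos','tool_rot','force','torque','width')})
E
```

```text
{'clock': 17.65, 'eef_pos': array([ 568.87501914, -125.33586742,  105.17217958]), 'tool_rot': array([-3.13287579e+00,  5.61473136e-04,  1.65493846e+00]), 'force': array([-10.07738744,   1.07537904,  16.59951413]), 'torque': array([0.07473638, 2.65597733, 0.18178861]), 'width': 11.907331307900542}
```

Request:
apply_moves(
  increments=[
    {"tx": 0.0025,"ty": 0,"tz": 0.002,"rx": 0,"ry": 0,"rz": 0,"claw": 0.005},
    {"tx": 0.0025,"ty": 0,"tz": 0.002,"rx": 0,"ry": 0,"rz": 0,"claw": 0.005},
    {"tx": 0.0025,"ty": 0,"tz": 0.002,"rx": 0,"ry": 0,"rz": 0,"claw": 0.005},
  ],
)

```text
clock: 17.95
eef_pos: [569.2, -125.3, 105.3]
tool_rot: [-3.128, -0.001, 1.655]
force: [-9.5, 0.4, 7.0]
width: 11.7
```

```bash
python3 - <<'E'
from h import *
s=read_state();print({k:s[k] for k in('clock','eef_pos','tool_rot','force','torque','width')})
w=get_image('wrist')[:,:,::-1];im=get_image('scene')[:,:,::-1];t=get_image('top')[:,:,::-1]
cv2.imwrite('w8.png',w);cv2.imwrite('s8.png',im);cv2.imwrite('t8.png',t)
cv2.imwrite('pics/m8.png',np.hstack([crop(w,150,0,362,384,400,424),crop(im,185,150,80,85,400,424)]))
c=calibration('wrist')
h=cv2.cvtColor(w,cv2.COLOR_BGR2HSV);m=cv2.inRange(h,(18,110,110),(32,255,255))
k,l,st,ce=cv2.connectedComponentsWithStats(m)
for i in range(1,k):
    if st[i,4]>60: print(st[i],ce[i].round(1))
for z in(79,97):q=proj(c,(559.3,-4.8,z));print('ring top pred',z,q,(q-[150,0])*1.105)
E
```

```text
{'clock': 17.95, 'eef_pos': array([ 569.22488257, -125.27711521,  105.30091176]), 'tool_rot': array([-3.12835515e+00, -5.53328189e-04,  1.65488081e+00]), 'force': array([-9.51841405,  0.37804883,  7.02596246]), 'torque': array([0.1307171 , 2.65667674, 0.14400576]), 'width': 11.694793787196835}
[236   0  59  15 533] [264.9   5.8]
[394  48  19  49 634] [402.9  72.1]
[219 115  26  18 334] [231.5 124. ]
[289 114  23  18 291] [299.9 123.2]
[256 125  21  13 246] [266.1 130.7]
ring top pred 79 [262.35020763 -22.29988855] [124.14697944 -24.64137685]
ring top pred 97 [261.94679042 -35.94517072] [123.70120341 -39.71941365]
```

View pics/m8.png

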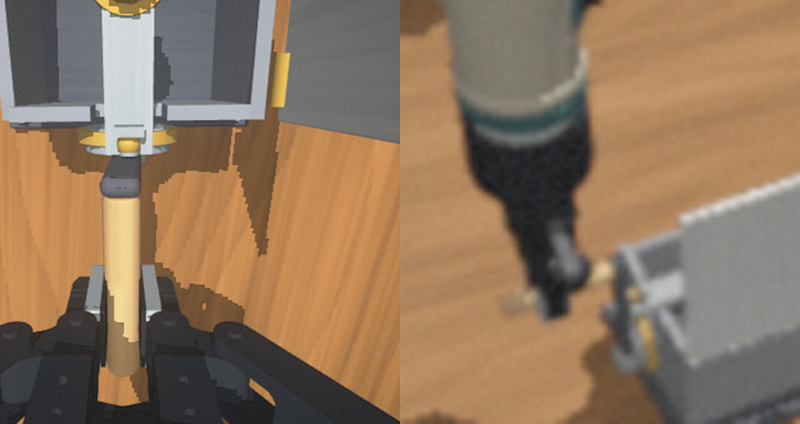

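The wrist tile shows the arm nearly upright: the grip head is at (121,185) and the cam centre at (128,145), so it is about 2–3 mm short. This agrees with the arc estimate of x ≈ 572. Nudging on.

Request:
apply_moves(
  increments=[
    {"tx": 0.002,"ty": 0.0002,"tz": 0.001,"rx": 0,"ry": 0,"rz": 0,"claw": 0.005},
    {"tx": 0.004,"ty": 0.0004,"tz": 0.001,"rx": 0,"ry": 0,"rz": 0,"claw": 0.005},
    {"tx": 0.004,"ty": 0.0004,"tz": 0.001,"rx": 0,"ry": 0,"rz": 0,"claw": 0.005},
    {"tx": 0.004,"ty": 0.0004,"tz": 0.001,"rx": 0,"ry": 0,"rz": 0,"claw": 0.005},
  ],
)

```text
clock: 18.5
eef_pos: [573.6, -124.8, 105.8]
tool_rot: [-3.129, -0.001, 1.655]
force: [-7.7, 0.6, 3.3]
width: 12.0
```

```bash
cat > meas.py <<'E'
from h import *
s=read_state();print({k:s[k] for k in('clock','eef_pos','tool_rot','force','width')})
c=calibration('wrist');w=get_image('wrist')[:,:,::-1];cv2.imwrite('w9.png',w)
hs=cv2.cvtColor(w,cv2.COLOR_BGR2HSV);m=cv2.inRange(hs,(18,110,110),(32,255,255))
k,l,st,ce=cv2.connectedComponentsWithStats(m)
b=[st[i] for i in range(1,k) if st[i,4]>60 and 105<st[i,1]<135];print(b)
u=(min(a[0] for a in b)+max(a[0]+a[2] for a in b)-1)/2
# wooden grip: columns of wood at rows 190-235 between the pads
g=cv2.inRange(hs,(8,60,150),(22,200,255))
ug=np.mean([np.mean(np.where(g[r,235:285])[0])+235 for r in range(190,225)])
ex=np.array([np.cos(.089),np.sin(.089)])
print('cols cam',u,'grip',ug)
for z in(34,50): print('cam xf',(onz(c,u,120,z)[:2]-[559.3,-4.8])@ex)
print('grip xf',(onz(c,ug,207,119)[:2]-[559.3,-4.8])@ex, onz(c,ug,207,119).round(1))
E
python3 meas.py
```

```text
{'clock': 18.5, 'eef_pos': array([ 573.62191104, -124.81788247,  105.84166377]), 'tool_rot': array([-3.12906576e+00, -8.67634252e-04,  1.65493579e+00]), 'force': array([-7.73346783,  0.62968434,  3.33293915]), 'width': 12.044264026546415}
[array([213, 115,  22,  17, 284], dtype=int32), array([279, 114,  26,  18, 340], dtype=int32), array([247, 125,  20,  13, 241], dtype=int32)]
cols cam 258.5 grip 255.4857142857143
cam xf 1.4285391955868063
cam xf 1.7394694173474627
grip xf 1.590437844187587 [569.  -95.6 119. ]
```

Request:
apply_moves(
  increments=[
    {"tx": 0,"ty": 0,"tz": 0,"rx": 0,"ry": 0,"rz": 0,"claw": 0.005},
    {"tx": 0,"ty": 0,"tz": 0,"rx": 0,"ry": 0,"rz": 0,"claw": 0.005},
    {"tx": 0,"ty": 0,"tz": 0,"rx": 0,"ry": 0,"rz": 0,"claw": 0.005},
    {"tx": 0,"ty": 0,"tz": 0,"rx": 0,"ry": 0,"rz": 0,"claw": 0.005},
    {"tx": 0,"ty": 0,"tz": 0,"rx": 0,"ry": 0,"rz": 0,"claw": 0.005},
  ],
)

```text
clock: 19.05
eef_pos: [573.6, -124.8, 105.9]
tool_rot: [-3.129, -0.001, 1.655]
force: [-8.2, 1.6, 3.4]
width: 11.8
```

```bash
python3 meas.py; python3 - <<'E'
from h import *
t=calibration('top');im=get_image('top')[:,:,::-1];s=get_image('scene')[:,:,::-1]
h=cv2.cvtColor(im,cv2.COLOR_BGR2HSV);m=cv2.inRange(h,(18,110,110),(32,255,255))
k,l,st,ce=cv2.connectedComponentsWithStats(m)
for i in range(1,k):
    if st[i,4]>8 and 240<ce[i][0]<290 and 140<ce[i][1]<200: print(st[i],ce[i].round(1))
for z in(79,97):print(z,proj(t,(558.9,-3.9,z)))
a=cv2.imread('s6.png').astype(int)[170:205,240:275];b=s.astype(int)[170:205,240:275];print('cover patch diff',abs(a-b).mean())
a=cv2.imread('t6.png').astype(int);d=abs(a-im).max(2)>60;
print('blade/file area diff px',d[185:245,135:215].sum(),'mallet/saw/dapping',d[100:260,340:430].sum(),'jar,bowl,charcoal',d[90:170,90:245].sum())
E
```

```text
{'clock': 19.05, 'eef_pos': array([ 573.6203052 , -124.83271185,  105.85247264]), 'tool_rot': array([-3.12912328e+00, -8.92782041e-04,  1.65492072e+00]), 'force': array([-8.15673607,  1.59890864,  3.36039575]), 'width': 11.767569271942627}
[array([213, 115,  22,  17, 285], dtype=int32), array([279, 114,  26,  18, 343], dtype=int32), array([247, 125,  20,  13, 242], dtype=int32)]
cols cam 258.5 grip 255.47142857142856
cam xf 1.4274319764688186
cam xf 1.7377822599874446
grip xf 1.580344367213734 [569.  -95.6 119. ]
[256 174  10  10  79] [260.3 178.4]
79 [260.22456945 178.73542233]
97 [260.26714637 178.1725403 ]
cover patch diff 2.0606802721088435
blade/file area diff px 549 mallet/saw/dapping 4679 jar,bowl,charcoal 0
```

```bash
python3 - <<'E'
from h import *
c=calibration('wrist');w=cv2.imread('w9.png');hs=cv2.cvtColor(w,cv2.COLOR_BGR2HSV);m=cv2.inRange(hs,(18,110,60),(32,255,255))
k,l,st,ce=cv2.connectedComponentsWithStats(m);print([list(a) for a in st[1:] if a[1]<3 and a[4]>60])
for zb in(72,90):print(zb,'near edge bottom row',proj(c,(560.4,-17.3,zb)),'top edge',proj(c,(560.4,-17.3,zb+7)))
print(finish_job())
E
```

```text
[[np.int32(225), np.int32(0), np.int32(60), np.int32(15), np.int32(619)]]
72 near edge bottom row [253.02387541  13.39990572] top edge [252.49332087  10.40006756]
90 near edge bottom row [251.55892955   5.11687333] top edge [250.88898754   1.32891675]
the job is handed in; nothing more can be done
None
```

The job is handed in, at 19 s on the robot's clock. I slipped the blade under the cover's lip, levered the cover upright without the gripper touching it, and laid the blade back flat in its original spot. Then I swung the cam lever up and finished still gripping it there.

**Last checks**
- **Lever:** the grip is directly above the cam axis (1.58 mm against 1.4–1.7 mm in fixture x in the wrist view), so it is upright within about 0.02 rad. The pose and force (about 8 N) held steady over the final 0.5 s.
- **Cover:** the lip corner measured z 220 mm against 219 expected. Its camera patch was unchanged at the end.
- **Blade:** it touched the bench at the same height as when it was picked up, and the picture after release showed it lying flat.

**Weaker or conflicting checks**
- **TCP versus arc estimate:** the final tool position was about 1.4 mm past the arc estimate (573.6 against 572.2 mm), though the image said upright.
- **Ring height:** I could not confirm this directly. The top view showed a shift of 0.3 px, where a full lift should give 0.57 px, which is within noise. In the wrist view the ring's near edge was at row 14, which fits an unlifted ring (13) better than a raised one (5). An earlier 2–3 mm offset in that view would explain this, but I did not settle it. So the claim that the ring is fully raised rests on the lever being upright.
- **Bystanders:** the jar, bowl and charcoal block showed no change. The blade/file area and the mallet/saw/dapping block area did differ between pictures. I put this down to arm shadow and did not check it further.

The lever swing briefly pushed back with about 40 N at the wrist, because the real arc ran about 3 mm higher than planned; I relieved it straight away.

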